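# Clamp the deep-well plate on the shaker platform

### The arm

A 6-joint arm with a two-finger parallel gripper is mounted at the origin on a cart in front of the work surface, level with it; the furniture and walls round the work are solid. World frame = base frame: x ahead of the robot, y to its left, z up, the work surface at z = 0. Lengths are in mm, angles in rad, forces in N, time in s.
With the tool pointing down it reaches from about 350 to 975 mm from the base axis. Payload 7.1 kg.
Tool frame: the origin (TCP) lies on the front face of the gripper's body, between the roots of the fingers; the fingertips stand 80 mm ahead of it and the grasp point (between the pads) lies 61 mm ahead of it (env.tips_ahead is the distance from the TCP to the fingertips, in mm); z points along the fingers, y is the line along which they close (so a half turn about z gives the same grasp; the last joint's range is limited). The gripper opens to 88 mm and grips with 3 to 60 N. Pads are 20 mm wide; open, the fingers measure 115 mm over their backs; the gripper's body (75 mm by 178 mm) begins 61 mm behind the grasp point.
Start: joints at [-1.219, 0.423, 1.63, -0, 1.089, -0.019], TCP at [226.492, -582.5, 302.675] pointing down, gripper open.
Joint ranges: [-3, 3], [-0.9, 2.11], [0.09, 2.58], [-1.31, 4.45], [0.11, 2.69], [-2.54, 2.54]. Speed limits (rad/s): [2.39, 2.39, 3.01, 3.14, 3.14, 3.14].

### API

Orientations are given as a unit quaternion [x, y, z, w].
In Python, from station import env, set_gripper, viewer, workorder gives the robot as it stands. Calls block until the motion is done:
- env.reach(position, orientation): joint-space move of the TCP to a pose.
- env.move_l(position, rot=None, rate=150, f_stop=None): straight line of the TCP; rot=None keeps the orientation; rate is the mean speed in mm/s. With f_stop (N) it stops when the force on the tool has changed by that much, and returns True; else False.
- env.move_joints(angles): joint-space move.
- set_gripper(opening): finger opening in mm; the grip force is fixed at half the most; returns when the fingers have stopped.
- env.hold(seconds).
- env.ik(position, orientation): joint angles nearest the present ones, or None.
- env.read_state(): the state.
- viewer.camera(name): name is "side" or "top" or "wrist"; returns the picture (420x560x3 uint8, blue, green, red); there is no depth.
- viewer.camera_params(name): a dict with "fx", "fy", "cx", "cy" (pixels), "pose" (4x4, takes a point from camera to world coordinates); the wrist camera has in their place "tool_from_camera" (4x4, takes a point from camera to tool coordinates, whose origin is the TCP and whose axes are the flange's). Camera axes: x right, y up, looking along -z (the intrinsics and any distortion apply to the point x, -y, -z); pixel columns grow to the right and rows downward; lengths in mm; the calibration is good to about 2 mm. The wrist camera is an equidistant fisheye: a pixel r from the principal point sees the ray r / f radians off the axis. A picture is of the moment at which its call begins: read the wrist's pose just before it. camera_params takes no time and is no camera call.
A pose or a line that the arm cannot do raises env.IKError and nothing moves.
- workorder.sign_off(): hands the job in; it is judged then, once.
The state is a dict: "time_s": time; "qpos": joint angles; "dq": joint speeds; "tau": joint torques, N m; "tool_pos": TCP position; "orientation": TCP orientation; "force": force on the tool from outside, world axes, zero at the start; "wrist_torque": the same for the moment, N m; "width": finger opening in mm; "grip_force": force on a finger pad.
Only numpy, scipy, OpenCV 4.12 (cv2) and the standard library are available. Lean on these libraries where they do the work, as an engineer would, in place of code of your own. Each camera call takes 0.05 s, during which the arm holds its last target. There are 200 camera calls.

### The job

Make the white deep-well plate ready for shaking: with the fingertips push it back along the platform until it sits against the rear fence, then swing the steel clamp strap over it with a finger until it meets its stop peg, and then push the raised cam lever all the way down so that the rubber foot presses on the plate. Nothing needs gripping: keep the plate flat on the platform without lifting or tipping it, leave the lever up until the strap is across, and leave the bottle, the tube and the other things around alone.

Things in the scene. Friction and masses are not known exactly. Their poses are not given: they have to be found in the camera images.
- platform: Aluminium shaker platform, fixed. Origin on the worktop; own x points to its rear fence, away from the robot, z up. It covers x -150..+110, y -140..+140 mm; its top is 14 mm above the worktop. The clamp's pivot post stands behind the fence at x +75, y 0 mm; the stop peg, 8 mm thick, top 82 mm above the worktop, at x +58, y -17.5 mm.
- fence (a point): Middle of the front face of the rear fence, at its foot: platform x +43.5, y 0, z +14 mm. The fence is a steel bar 150 mm long (along y) and 20 mm high. Two end guides, 14 mm high, run along x in front of it, from platform x -50 to +42 mm, inner faces at y +-67.5 mm.
- deep_well_plate: White deep-well plate with grey sealing mat, loose, 85.5 (x) by 127.5 (y) by 44 mm high, about 0.25 kg. Origin at the centre of its underside, axes as the platform's. It stands between the end guides (3.5 mm play each side), its back 15 to 31 mm short of the fence; home, its origin is at platform x +0.5, y 0, z +14 mm.
- strap (a joint): Swing angle of the clamp strap about its upright post (rad): 0 = straight across the plate, against the stop peg; positive = swung aside toward the platform's +y (1.57 = along +y). From above, closing turns it anticlockwise. Starts between 1.05 and 1.5. It turns stiffly (0.12 N m) and stays where it is left; the hinge cannot go below 0.
- strap_pivot (a point): Point on the strap's upright hinge axis at the strap's mid height, 75.5 mm above the worktop.
- strap_end (a point): Middle of the strap's free end, 121 mm from the pivot axis, 75.5 mm above the worktop. The strap is a straight steel bar from the pivot to here, 26 mm wide, 72 to 79 mm above the worktop; its last 5 mm are turned up to 94 mm. Its underside is 14 mm above the plate's top.
- cam_lever (a joint): Angle of the cam lever on the strap (rad): 0 = fully raised (60 degrees above level, leaning from its pin toward the strap's pivot), 1.0 = fully down, nearly level above the strap (3 degrees above level). Starts between 0 and 0.15. Stiff: about 0.18 N m, more near the end; it stays where it is left.
- lever_pin (a point): The lever's level hinge pin on the strap, 75 mm from the pivot axis, 93 mm above the worktop. The pin runs across the strap. The fork cheeks beside it are 23 mm wide in all and reach 101 mm above the worktop.
- lever_tip (a point): Centre of the black ball knob (18 mm in diameter) on the end of the lever rod (9 mm thick), 65 mm from the pin. Up it stands about 149 mm above the worktop, fully down about 96 mm; as the lever goes down it moves toward the strap's pivot.
- press_foot: Round rubber foot, 24 mm in diameter, under the strap at 75 mm from the pivot axis; origin at the centre of its underside. The cam lever drives it down about 5 mm on to the plate's mat when the strap is across.
- stain_bottle: Bystander: small brown bottle with black cap, 38 mm wide, 70 mm high, standing on the platform's front +y corner. Origin at the centre of its underside.
- tube: Bystander: clear centrifuge tube, 35 mm wide, 114 mm high, standing on the platform's front -y corner. Origin at the centre of its underside.
- weigh_boat: Bystander: white weighing boat 70x70x18 mm on the worktop left of the platform.
- timer: Bystander: small white timer 66x66x17 mm on the worktop left of the platform.
- petri: Bystander: Petri dish, 89 mm wide, 15 mm high, on the worktop at the left rear.
- pen: Bystander: marker pen 130 mm long on the worktop at the far left.

How it is judged (in metres and radians):
On the way, in this order (a step that is already met when the one before it is completed fails the run):
1. the plate sits home against the rear fence, the strap still aside (x of deep_well_plate in the frame of platform between -0.004 and 0.004 m and y of deep_well_plate in the frame of platform between -0.008 and 0.008 m and z of deep_well_plate in the frame of platform below 0.019 m and angle between the x axis of deep_well_plate and the x axis of platform, either way round below 0.06 rad and value of joint strap above 0.6 rad), for 0.2 s.
2. the strap is across the plate at its stop, the lever still up (x of deep_well_plate in the frame of platform between -0.004 and 0.004 m and y of deep_well_plate in the frame of platform between -0.008 and 0.008 m and z of deep_well_plate in the frame of platform below 0.019 m and angle between the x axis of deep_well_plate and the x axis of platform, either way round below 0.06 rad and value of joint strap below 0.07 rad and value of joint cam_lever below 0.4 rad), for 0.2 s.
3. the lever is fully down and the foot presses on the plate (x of deep_well_plate in the frame of platform between -0.004 and 0.004 m and y of deep_well_plate in the frame of platform between -0.008 and 0.008 m and z of deep_well_plate in the frame of platform below 0.019 m and angle between the x axis of deep_well_plate and the x axis of platform, either way round below 0.06 rad and value of joint strap below 0.07 rad and value of joint cam_lever above 0.93 rad and contact force between press_foot and deep_well_plate above 1 N), for 0.2 s.
At the end, for the whole second after the job is handed in: The plate stands flat on the platform within 4 mm of home against the fence and squared to it within 0.06 rad, the strap is within 0.07 rad of its stop, the cam lever is at 0.93 rad or more of its 1.0, the foot presses on the plate with more than 1 N, and all is at rest (all of step 3 and linear speed of deep_well_plate below 0.02 m/s); the robot touches nothing.
It fails at once if the plate was lifted off the platform (z of deep_well_plate in the frame of platform above 0.024 m).
It fails at once if the plate was tipped (angle between deep_well_plate's own z axis and vertical above 0.17 rad).
It fails at once if the lever was pushed down before the strap was across (value of joint cam_lever above 0.6 rad and value of joint strap above 0.25 rad).
It fails at once if the bottle, the tube or another bystander was moved more than 20 mm (distance of any of stain_bottle, tube, weigh_boat, timer, petri, pen from where it was at the start of the episode above 0.02 m).
It also fails if it takes over 64 s, if anything falls off the work surface, if the arm or the gripper's body presses on something with over 40 N, if the wrist force passes 120 N, or if a joint passes its speed limit or range.

## Working session

There is one attempt and no reset: what is moved stays moved. The work goes in short steps, each a Python script; the robot and the scene stay as the last script left them, time stands still between calls to the robot, and variables do not carry over. Pictures are saved under pics/ and viewed, at most 10 in all, crops included, and the job is handed in when it is done.

```bash
mkdir -p pics; ls
python3 - <<'E'
from station import env, viewer
import cv2, numpy as np
np.set_printoptions(precision=3,suppress=True)
for n in("side","top"):
    cv2.imwrite(f"pics/{n}0.png",viewer.camera(n)); print(n,viewer.camera_params(n))
print(viewer.camera_params("wrist")); s=env.read_state(); print(s["time_s"],s["orientation"],s["width"])
E
```

```text
pics
side {'fx': 381.811194897455, 'fy': 381.811194897455, 'cx': 283.20952350828037, 'cy': 208.683956169763, 'pose': array([[  -0.955,    0.09 ,   -0.282,  259.472],
       [  -0.295,   -0.351,    0.889, 1074.706],
       [  -0.019,    0.932,    0.362,  443.106],
       [   0.   ,    0.   ,    0.   ,    1.   ]])}
top {'fx': 399.9728225244672, 'fy': 399.9728225244672, 'cx': 279.53113749431446, 'cy': 209.19676469736837, 'pose': array([[   0.003,    0.982,   -0.189,  303.11 ],
       [  -1.   ,    0.004,    0.001,  278.266],
       [   0.002,    0.189,    0.982, 1237.235],
       [   0.   ,    0.   ,    0.   ,    1.   ]])}
{'fx': 325.19226210127806, 'fy': 325.19226210127806, 'cx': 278.4014927382397, 'cy': 202.61299993922748, 'tool_from_camera': array([[ -0.   ,   0.966,   0.257,  69.248],
       [  1.   ,   0.001,  -0.002,   0.726],
       [ -0.002,   0.257,  -0.966, -80.367],
       [  0.   ,   0.   ,   0.   ,   1.   ]])}
0.1 [ 0.983  0.184 -0.    -0.001] 87.82707497162448
```

View pics/side0.png

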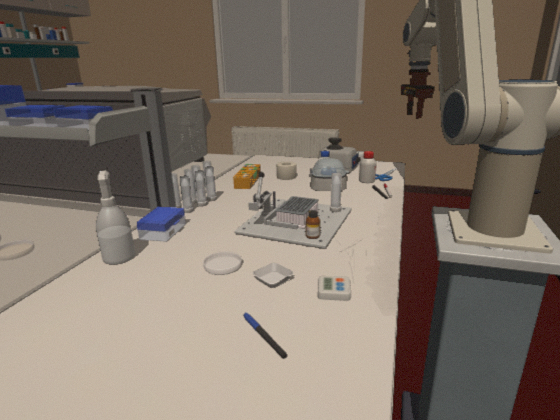

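View pics/top0.png

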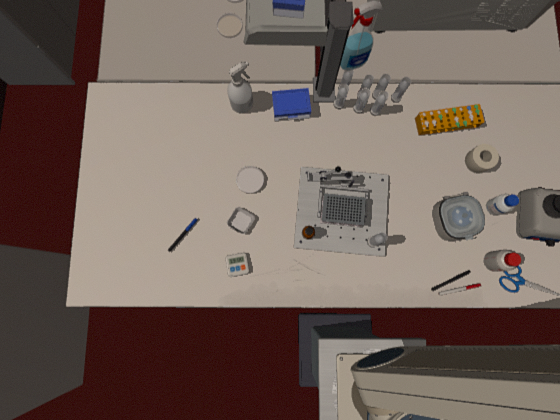

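The side and top pictures show the platform at about top px (342,212), with corners near (301,168), (390,173), (386,255) and (295,248). The strap is swung to the left at the rear. I'll move the wrist camera over it for a closer look.

```bash
cat > h.py <<'E'
from station import env, set_gripper, viewer, workorder
import cv2, numpy as np
from scipy.spatial.transform import Rotation as R
np.set_printoptions(precision=4,suppress=True)
def cast(name,px,z,T=None):
    p=viewer.camera_params(name); px=np.atleast_2d(np.array(px,float))
    u=(px-[p["cx"],p["cy"]])/[p["fx"],p["fy"]]
    if name=="wrist":
        r=np.linalg.norm(u,axis=1,keepdims=True)
        d=np.hstack([u*np.sin(r)/np.maximum(r,1e-9),np.cos(r)]); M=T@p["tool_from_camera"]
    else: d=np.hstack([u,np.ones((len(u),1))]); M=p["pose"]
    d=(d*[1,-1,-1])@M[:3,:3].T; o=M[:3,3]
    return o+d*((z-o[2])/d[:,2:])
def project_wrist(P,T):
    p=viewer.camera_params("wrist"); M=np.linalg.inv(T@p["tool_from_camera"])
    q=(np.atleast_2d(P)@M[:3,:3].T+M[:3,3])*[1,-1,-1]
    rh=np.linalg.norm(q[:,:2],axis=1,keepdims=True); th=np.arctan2(rh,q[:,2:])
    return q[:,:2]/rh*th*p["fx"]+[p["cx"],p["cy"]]
def toolT():
    s=env.read_state(); T=np.eye(4); T[:3,:3]=R.from_quat(s["orientation"]).as_matrix(); T[:3,3]=s["tool_pos"]; return T
def down(yaw): # tool z down, tool x at world angle yaw
    c,s=np.cos(yaw),np.sin(yaw)
    return R.from_matrix(np.array([[c,s,0],[s,-c,0],[0,0,-1]])).as_quat()
E
python3 - <<'E'
from h import *
print(cast("top",[(301,168),(390,173),(386,255),(295,248)],14))
print(cast("top",[(308,232),(377,240)],60))
T=toolT();print(T)
c=cast("top",[(301,168),(390,173),(386,255),(295,248)],14).mean(0)
for yaw in (0,np.pi):
  for dx in (-140,60):
    print(yaw,dx,env.ik([c[0]+dx,c[1],380],down(yaw)))
E
```

```text
[[671.6314 209.4067  14.    ]
 [656.2828 -72.7027  14.    ]
 [397.1362 -47.9069  14.    ]
 [417.4573 229.4372  14.    ]]
[[460.7217 192.5465  60.    ]
 [437.669  -11.1029  60.    ]]
[[   0.932     0.3623   -0.0005  226.3579]
 [   0.3623   -0.932     0.0013 -582.1575]
 [   0.       -0.0014   -1.      301.9941]
 [   0.        0.        0.        1.    ]]
0 -140 [ 0.169  -0.0169  2.0012 -0.      1.1574  1.7398]
0 60 [ 0.113   0.3101  1.6105 -0.      1.221   1.6838]
3.141592653589793 -140 [ 0.169  -0.0169  2.0012 -0.      1.1574 -1.4018]
3.141592653589793 60 [ 0.113   0.3101  1.6105 -0.      1.221  -1.4578]
```

Run:
```python
from h import *
for i,(x,y) in enumerate([(575,130),(575,30)]):
    env.reach([x,y,420],down(-0.07)); env.hold(0.3)
    T=toolT(); np.save(f"T{i}.npy",T); cv2.imwrite(f"pics/w{i}.png",viewer.camera("wrist")); print(T[:3,3],env.read_state()["time_s"])
```

```text
[575.0687 129.7091 419.9342] 3.275
[575.0129  30.9558 419.9714] 4.1083
```

View pics/w0.png

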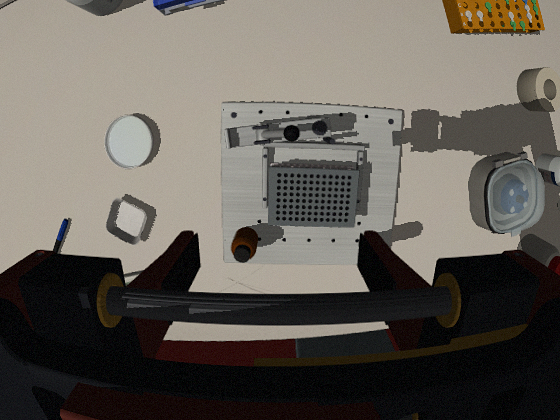

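View pics/w1.png

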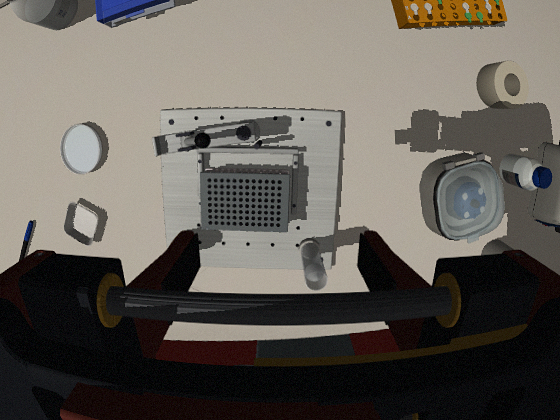

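w0 shows the platform's rear corners at about (222,102) and (404,110), with the bottle at (243,245). In w1 they are at (162,108) and (344,110), with the front-right corner at (335,268), the strap running from (245,132) to (158,145) and the tube at (312,262). I'll zoom in next.

Run:
```python
import cv2
a=cv2.imread("pics/w1.png")[100:245,150:350]; cv2.imwrite("pics/c1.png",cv2.resize(a,None,fx=4,fy=4,interpolation=cv2.INTER_CUBIC))
a=cv2.imread("pics/w0.png")[95:240,215:415]; cv2.imwrite("pics/c0.png",cv2.resize(a,None,fx=4,fy=4,interpolation=cv2.INTER_CUBIC))
```

```text
(no output)
```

View pics/c1.png

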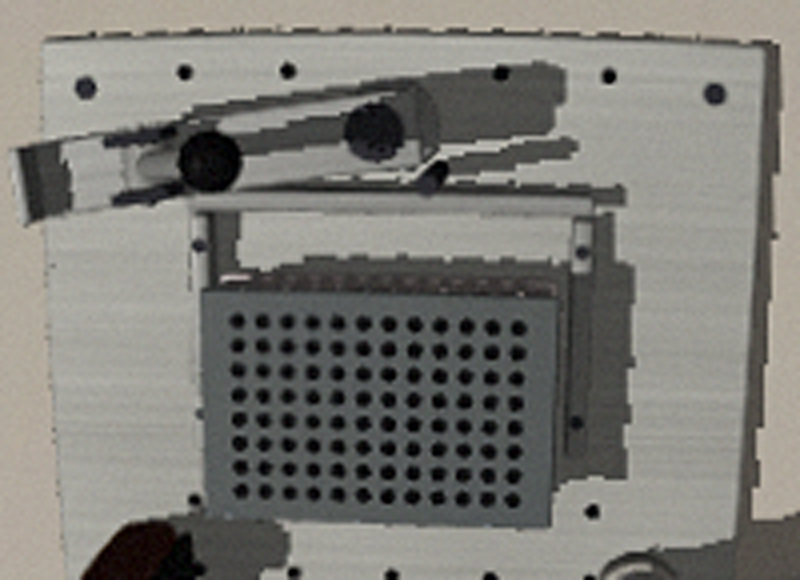

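View pics/c0.png

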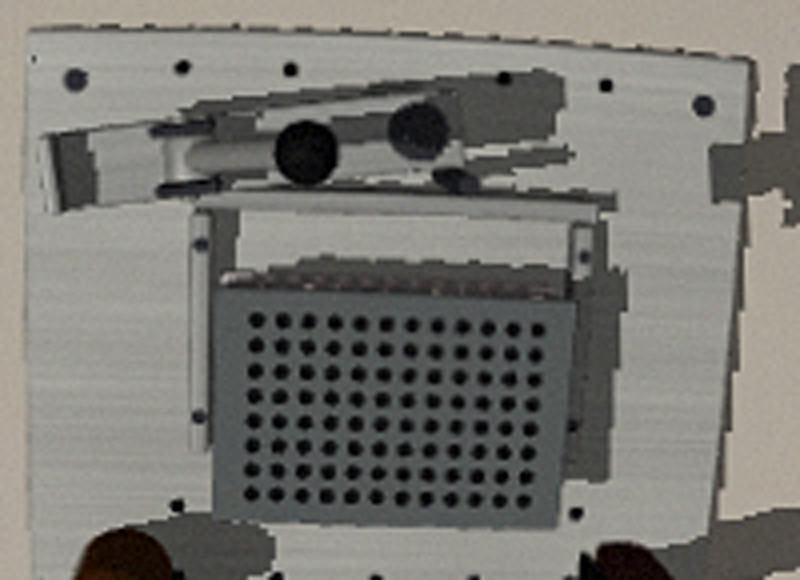

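c1 and c0 show sharp corners for the platform and mat, plus the pivot cap (375,130 in c1), the peg (433,178), the knob (210,160) and the strap's end (about 20,185). Next I'll turn these into positions.

```bash
cat > loc.py <<'E'
from h import *
Ts=[np.load("T0.npy"),np.load("T1.npy")]; off=[(215,95),(150,100)]
def C(i,p,z): return cast("wrist",np.array(p)/4+off[i],z,Ts[i])
def kab(L,W):
    L=np.array(L,float);W=np.array(W)[:,:2];l=L-L.mean(0);w=W-W.mean(0)
    a=np.arctan2((l[:,0]*w[:,1]-l[:,1]*w[:,0]).sum(),(l*w).sum()); r=np.array([[np.cos(a),-np.sin(a)],[np.sin(a),np.cos(a)]])
    t=W.mean(0)-r@L.mean(0); return a,t,np.abs(L@r.T+t-W).max(1)
def tri(p0,p1):
    o=[];d=[]
    for i,p in ((0,p0),(1,p1)):
        A=C(i,p,200)[0];B=C(i,p,0)[0]; o.append(A);d.append((B-A)/np.linalg.norm(B-A))
    s=np.linalg.lstsq(np.c_[d[0],-d[1]],o[1]-o[0],rcond=None)[0]
    a,b=o[0]+s[0]*d[0],o[1]+s[1]*d[1]; return (a+b)/2,np.linalg.norm(a-b)
E
python3 - <<'E'
from loc import *
W0=C(0,[(28,28),(752,58)],14); W1=C(1,[(45,38),(765,42),(740,672)],14)
print(W0,W1)
a,t,e=kab([(110,140),(110,-140)]*2+[(-150,-140)],np.vstack([W0,W1])); print("plat",a,t,e)
inv=lambda P:(np.atleast_2d(P)[:,:2]-t)@np.array([[np.cos(a),-np.sin(a)],[np.sin(a),np.cos(a)]])
for i,m in((0,[(218,287),(577,302),(557,528),(213,518)]),(1,[(202,290),(555,297),(550,527),(207,515)])):
    print("mat",inv(C(i,m,58)), inv(C(i,m,58)).mean(0))
print("fence top",inv(C(0,[(200,208),(598,220)],34)),inv(C(1,[(195,210),(592,212)],34)))
for n,p0,p1 in(("peg",(460,180),(433,178)),("cap",(418,130),(375,130)),("knob",(306,152),(210,160)),("endtopL",(40,138),(10,150)),("endtopF",(58,213),(25,225))):
    P,g=tri(p0,p1); print(n,P,g,inv(P))
np.save("plat.npy",[a,*t])
E
```

```text
[[676.2163 204.7314  14.    ]
 [651.0208 -71.2987  14.    ]] [[676.22   202.9021  14.    ]
 [651.3332 -70.3096  14.    ]
 [396.0224 -53.6541  14.    ]]
plat -0.08197668771186774 [554.6501  75.1295] [0.9206 2.109  2.75   3.0981 2.3325]
mat [[ 19.0824  66.5267]
 [ 16.1456 -59.3069]
 [-67.5401 -57.893 ]
 [-64.365   67.9482]] [-24.1693   4.3187]
mat [[ 18.675   65.1378]
 [ 16.9847 -58.4651]
 [-67.0753 -58.4419]
 [-64.7625  67.2911]] [-24.0445   3.8805]
fence top [[ 44.1679  73.7392]
 [ 43.1944 -71.9453]] [[ 44.4166  72.7429]
 [ 44.155  -72.0796]]
peg [610.5703  54.3396  55.6779] 0.11856036912294643 [[ 57.4348 -16.141 ]]
cap [629.3263  70.5946  76.6532] 0.1883995750326398 [[74.7968  1.5952]]
knob [627.6095 110.1053 144.5521] 0.35312923757487 [[69.8504 40.8326]]
endtopL [636.0161 191.0518  91.1343] 0.06834403211876168 [[ 71.6005 122.1956]]
endtopF [611.6025 186.6591  96.3881] 0.9867971772472938 [[ 47.6285 115.8187]]
```

```bash
cat >> h.py <<'E'
A,PX,PY=-0.082,554.65,75.9
def W(x,y,z): # platform xy -> world; z = fingertip height
    c,s=np.cos(A),np.sin(A); return [PX+c*x-s*y,PY+s*x+c*y,z+env.tips_ahead]
def pl(p): 
    c,s=np.cos(A),np.sin(A); d=np.array(p[:2])-[PX,PY]; return np.array([c*d[0]+s*d[1],-s*d[0]+c*d[1],p[2]-env.tips_ahead])
def st(*m): 
    s=env.read_state(); print(*m,"t",s["time_s"],"pl",pl(s["tool_pos"]),"F",np.array(s["force"]))
E
python3 - <<'E'
from h import *
q=down(A+np.pi/2)
set_gripper(0); st(env.tips_ahead, env.read_state()["width"])
env.reach(W(-100,2.5,200),q); st()
print(env.move_l(W(-100,2.5,28),rate=150,f_stop=15)); st()
print(env.move_l(W(-86,2.5,28),rate=60,f_stop=15)); st()
print(env.move_l(W(-49,2.5,28),rate=30,f_stop=12)); st("pushed")
env.hold(0.4)
st("hold")
env.move_l(W(-85,2.5,28),rate=100); env.move_l(W(-85,2.5,190),rate=200)
env.reach(W(20,-5,325),down(A)); env.hold(.2)
T=toolT(); np.save("T2.npy",T); cv2.imwrite("pics/w2.png",viewer.camera("wrist")); st()
a=cv2.imread("pics/w2.png"); print(project_wrist([W(0,0,58-80)],T))
E
```

```text
80.0 0.27757323603392847 t 5.45 pl [ 24.0421 -44.0754 340.0193] F [ 0.5226 -0.5912 -0.1488]
t 6.7333 pl [-99.3929   2.5689 200.4097] F [-0.3441  0.5049 -0.4571]
False
t 8.0333 pl [-99.5064   2.6062  28.6085] F [ 0.1242  0.4562 -0.2494]
False
t 8.4167 pl [-85.3069   2.5368  28.287 ] F [-0.1101  0.0589  0.1275]
True
pushed t 9.4917 pl [-52.4393   2.6024  27.5136] F [-0.0859 -0.8659 -0.22  ]
hold t 9.8917 pl [-53.2699   2.4441  27.1615] F [-0.1008 -0.4399  0.3968]
t 12.925 pl [ 19.8006  -4.9574 324.676 ] F [0.5142 0.0151 0.9222]
[[273.3419 185.3038]]
```

Run:
```python
import cv2
a=cv2.imread("pics/w2.png")[85:285,150:420]; cv2.imwrite("pics/c2.png",cv2.resize(a,None,fx=2.9,fy=2.9,interpolation=cv2.INTER_CUBIC))
```

```text
(no output)
```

View pics/c2.png

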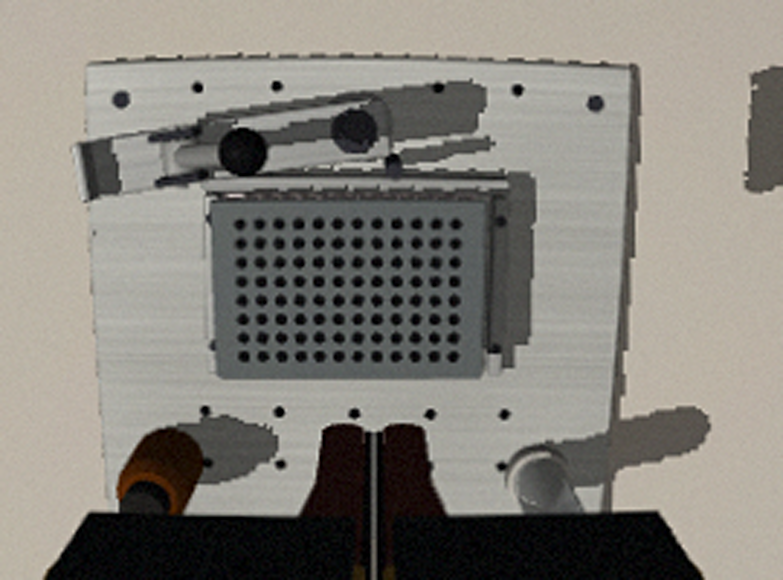

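The plate is up against the fence, with mat corners in c2 at (210,200), (488,200), (485,378) and (217,378). The bystanders haven't moved. A numeric check of the plate's position, then the strap swing.

```bash
cat > sw.py <<'E'
from h import *
T=np.load("T2.npy")
def C2(p,z): return np.array([pl(w) for w in cast("wrist",np.array(p)/2.9+[150,85],z,T)])[:,:2]
m=C2([(210,200),(488,200),(485,378),(217,378)],58); print("mat",m,m.mean(0)); print("fence top front edge",C2([(205,193),(507,192)],34), "corners",C2([(87,63),(633,67)],14))
e=C2([(76,143),(90,200)],92); p=C2([(355,130)],79)[0]; print(e,p); d=e.mean(0)-p; print("phi",np.arctan2(d[1],-d[0]))
E
python3 sw.py
```

```text
mat [[ 42.8639  67.567 ]
 [ 42.5302 -59.5075]
 [-42.2182 -60.3919]
 [-42.2234  67.4235]] [0.2381 3.7728]
fence top front edge [[ 43.7063  74.0619]
 [ 43.9091 -71.7092]] corners [[ 110.2478  137.8133]
 [ 107.5244 -138.564 ]]
[[ 72.6778 119.9647]
 [ 47.8204 114.6567]] [74.8432  0.6929]
phi 1.4462987042489701
```

Run:
```python
from h import *
r=102
def pose(phi,back):
    u=np.array([-np.cos(phi),np.sin(phi)]); t=np.array([-np.sin(phi),-np.cos(phi)])
    c=np.array([75,0.5])+r*u-(26.5+back)*t
    return c, down(A+np.pi-phi)
c,q=pose(1.44,16)
env.reach(W(*c,200),q); st()
print(env.move_l(W(*c,65),rate=150,f_stop=15)); st()
for phi in list(np.linspace(1.44,0.1,10)):
    c,q=pose(phi,0)
    hit=env.move_l(W(*c,65),rot=q,rate=70,f_stop=15); st("%.2f"%phi,hit)
    if hit: break
if not hit:
    c,q=pose(-0.0,-12); print(env.move_l(W(*c,65),rot=q,rate=40,f_stop=12)); env.hold(.3); st("end")
```

```text
t 14.3167 pl [103.8957 107.0186 200.3442] F [ 0.2581  0.2446 -0.004 ]
False
t 15.3667 pl [104.5041 107.3532  66.0608] F [-0.0665  0.3173  0.1416]
1.44 False t 15.7417 pl [ 87.9079 105.2081  65.7108] F [ 0.0546 -0.818   0.7987]
1.29 False t 16.1167 pl [ 72.6912 106.      65.2918] F [0.7352 0.2171 0.5566]
1.14 False t 16.4917 pl [ 57.1759 104.3321  65.1369] F [ 0.0291 -0.1096 -0.017 ]
0.99 False t 16.8667 pl [ 42.0532 100.4865  65.1118] F [-0.1025 -0.6279  0.0882]
0.84 False t 17.2417 pl [27.5917 94.4554 65.1017] F [ 0.327  -0.2239  0.4536]
0.70 False t 17.6167 pl [14.2247 86.3563 65.1179] F [0.9821 0.7708 0.1571]
0.55 False t 17.9917 pl [ 2.1456 76.3525 65.0914] F [0.2547 1.1636 0.4513]
0.40 False t 18.3667 pl [-8.3009 64.6729 65.0792] F [0.0433 0.3043 0.3341]
0.25 False t 18.7417 pl [-16.9214  51.5544  65.0728] F [-0.3125  0.0547  0.3871]
0.10 False t 19.1167 pl [-23.4527  37.3185  65.0764] F [0.7562 0.0668 1.1111]
True
end t 19.8083 pl [-25.4262  26.6891  64.959 ] F [0.0999 5.5849 3.8565]
```

Run:
```python
from h import *
env.move_l(W(-25.4,50,65),rate=80); env.move_l(W(-25.4,50,190),rate=200)
env.reach(W(0,-5,325),down(A)); env.hold(.2)
T=toolT(); np.save("T2.npy",T); a=viewer.camera("wrist"); cv2.imwrite("pics/w3.png",a); st()
a=a[85:285,150:420]; cv2.imwrite("pics/c3.png",cv2.resize(a,None,fx=2.9,fy=2.9,interpolation=cv2.INTER_CUBIC))
```

```text
t 23.8167 pl [ -0.0138  -4.9816 324.9459] F [ 0.1572 -0.4157 -0.1184]
```

View pics/c3.png

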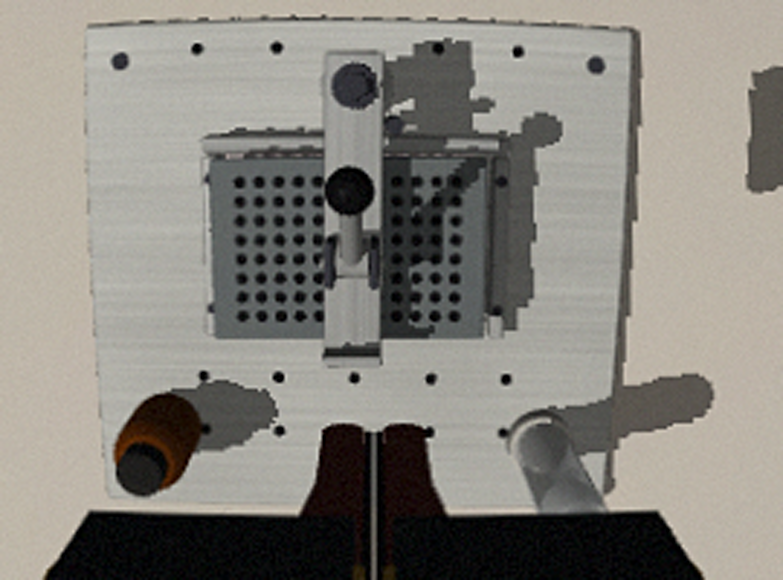

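The strap now lies straight across the plate and the knob shows at c3 (350,190), still up. Next I'll press the lever down by following the knob's arc.

Run:
```python
from h import *
T=np.load("T2.npy")
k=pl(cast("wrist",np.array([(350,190)])/2.9+[150,85],149,T)[0]); print("knob",k)
m=[pl(cast("wrist",np.array([p])/2.9+[150,85],58,T)[0])[:2] for p in ((210,158),(486,158),(484,338),(216,338))]; print(np.mean(m,0))
y=0.8; q=down(A+np.pi/2)
P=lambda th,dz=0: W(65*np.cos(th),y,93+65*np.sin(th)+9+dz)
env.reach(P(1.047,40),q); st()
hit=False
for i,th in enumerate(np.linspace(1.047,0.052,9)):
    hit=env.move_l(P(th,6 if i==0 else -1.5),rate=60,f_stop=30); st("%.2f"%th,hit)
    if hit: break
if not hit: print(env.move_l(P(0.052,-8),rate=25,f_stop=35)); env.hold(.3); st("end")
```

```text
knob [36.2297  1.4454 69.    ]
[0.1186 4.2111]
t 25.2167 pl [ 32.6935   0.8122 198.5915] F [-0.5878  0.7295  0.6562]
1.05 False t 25.9333 pl [ 32.5993   0.8171 164.2084] F [-0.2475 -0.0149  0.1983]
0.92 False t 26.3083 pl [ 41.5102   0.9751 153.2199] F [3.678  0.1535 4.1121]
0.80 False t 26.5917 pl [ 47.5902   0.9309 148.0992] F [ 5.7214 -0.7416  5.1741]
0.67 False t 26.875 pl [ 53.1534   0.9445 142.2454] F [ 5.2622 -0.829   5.6273]
0.55 False t 27.1583 pl [ 57.682    0.9475 135.5263] F [ 3.7775 -0.1969  5.2599]
0.43 False t 27.4417 pl [ 60.8897   0.9079 127.9711] F [ 4.2895 -0.7903  4.6695]
0.30 False t 27.725 pl [ 62.2426   0.7829 119.7279] F [3.4171 0.3632 3.0749]
0.18 False t 28.0083 pl [ 63.2356   0.7411 111.3736] F [ 1.2266 -0.2763  1.0777]
0.05 False t 28.2917 pl [ 64.6783   0.7807 104.8073] F [-0.8496 -1.8684 11.1375]
True
end t 28.85 pl [ 64.8507   0.8152 104.3167] F [-6.5853 -1.2021 19.2239]
```

Run:
```python
from h import *
print(env.move_l(W(64,0.8,96),rate=20,f_stop=25)); st()
env.move_l(W(64,0.8,190),rate=150)
env.reach(W(0,-5,325),down(A)); env.hold(.3); st()
T=toolT(); a=viewer.camera("wrist"); np.save("T2.npy",T); b=viewer.camera("side")
a=a[85:285,150:420]; a=cv2.resize(a,None,fx=2,fy=2); b=cv2.resize(b[160:245,235:355],None,fx=4,fy=4)
cv2.imwrite("pics/c4.png",cv2.resize(a,None,fx=1.45,fy=1.45)); cv2.imwrite("pics/s4.png",b)
```

```text
True
t 29.1333 pl [ 64.7291   0.8221 104.2374] F [-5.6644 -0.8879 18.0279]
t 31.575 pl [  0.036   -5.0037 324.7373] F [ 0.9644  0.5106 -0.0308]
```

View pics/c4.png

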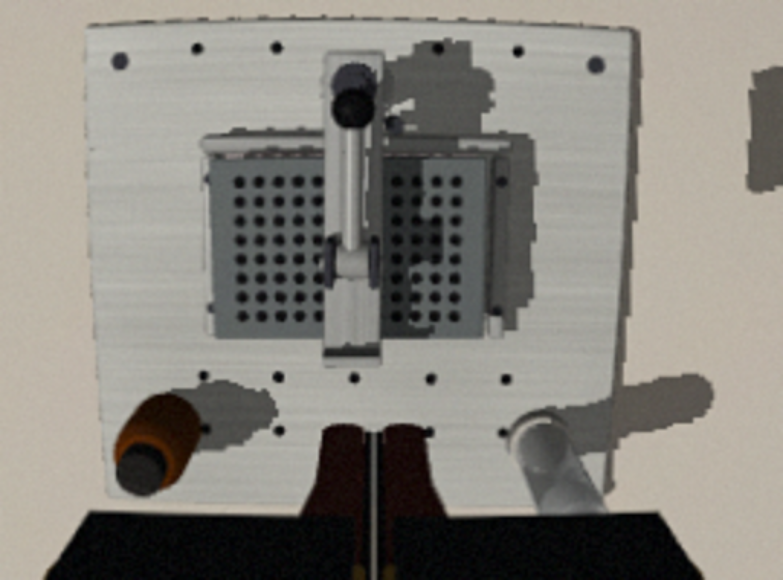

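View pics/s4.png

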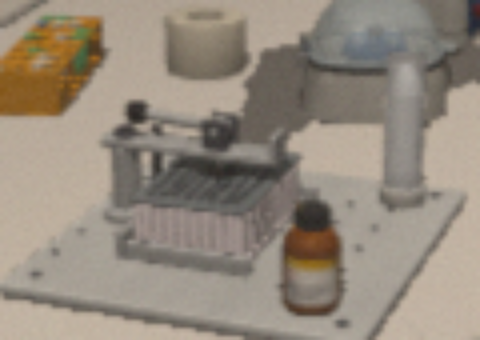

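The strap is across, the lever is nearly level (knob at c4 352,107), the plate is home and the bystanders are untouched. The last press met a hard stop at tip height 104 mm, where a fully lowered knob top would be (about 105 mm).

```bash
python3 -c "
from h import *
print(workorder.sign_off())"
```

```text
the job is handed in; nothing more can be done
None
```

I handed the job in at about 32 s, with no verdict returned: the plate is home against the rear fence, the strap is across at its stop, and the lever is pressed down to its hard stop; I did not measure the foot's force on the plate.

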